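Free the seized vent valve

TASK

The vacuum vent valve on the bench, the one with the long bar handle, is seized shut. Grip the bar from above and rock it back and forth about 18 degrees to each side until it breaks free (twice back and forth is enough), then turn it 60 degrees counterclockwise (seen from above) from the closed mark so that it points at the open mark, and let go. Leave the valve with the round knob and the glass flask as they are.

Things in the scene. Friction and masses are not known exactly. Their poses are not given: they have to be found in the camera images.
- vent_knob (a joint): Bar handle's angle (rad) about its upright axis, positive counterclockwise from above: 0 = closed mark (one dark line), 1.05 = open mark (two lines), end stop 1.31. Starts within 0.04 of 0. Seized: jams hard 28 degrees either side of 0. Four alternate strokes past 10 degrees (aim 18), begun either way, free it; then it turns on to the open mark. Takes about 0.2 N m; stays where left.
- vent_grip (a point): On the axis of the vent valve's black bar handle, at grip height, 76 mm above the bench; x along the bar to its pointed end (white line), z up; turns with it. Bar 64 long, 16 wide, 36 mm high: 14 mm above this point, 22 below, where a 64 mm disc lies. Fixed cream housing below: 110 x 110, 48 mm high. Closed, the bar points away from the robot, within 25 degrees.
- bypass_mark (a point): White line on top of the other valve's round ribbed black knob, 15 mm out from its axis along the knob's x, 78 mm above the bench; turns with the knob. Knob 48 mm in diameter, on an equal fixed cream housing 180 mm or more left or right of the vent valve (centre to centre). Turns easily; leave alone.
- flask: Loose conical glass flask, 72 mm wide at the base, 112 mm high, upright, to the left of the two valves; origin at the centre of its underside, z up. To be left alone.
Not all that is in view belongs to the job. What is shaped like the part that bears vent_knob but green or purple is not meant.

How it is judged:
At the end, for the whole second after the job is handed in: The bar handle rests between 49 and 71 degrees counterclockwise of its closed mark (the open mark is at 60), the other valve's round knob is within about 20 degrees of where it was, and the flask stands upright within 20 mm of where it was (value of joint vent_knob between 0.855 and 1.25 rad and velocity of joint vent_knob between -0.05 and 0.05 rad/s and distance of bypass_mark from where it was at the start of the episode below 0.005 m and distance of flask from where it was at the start of the episode below 0.02 m and angle between flask's own z axis and vertical below 0.2 rad); the robot touches nothing.
It fails at once if the round knob of the other valve is turned by more than about 20 degrees (distance of bypass_mark from where it was at the start of the episode above 0.005 m).
It fails at once if the flask is shoved by more than 20 mm or tipped (distance of flask from where it was at the start of the episode above 0.02 m or angle between flask's own z axis and vertical above 0.35 rad).
It also fails if it takes over 38 s, if anything falls off the work surface, if the arm or the gripper's body presses on something with over 40 N, if the wrist force passes 120 N, or if a joint passes its speed limit or range.

ROBOT

A 6-joint arm with a two-finger parallel gripper is mounted at the origin on the work surface. World frame = base frame: x ahead of the robot, y to its left, z up, the work surface at z = 0. Lengths are in m, angles in rad, forces in N, time in s.
With the tool pointing down it reaches from about 0.25 to 0.8 m from the base axis. Payload 3.9 kg.
Tool frame: the origin (TCP) lies midway between the tips of the shut fingers; the grasp point (between the pads) lies grasp_offset behind it (grasp_offset is the distance from the TCP to the grasp point, in m); z points along the fingers, y is the line along which they close (so a half turn about z gives the same grasp; the last joint's range is limited). The gripper opens to 85 mm and grips with 20 to 120 N. Pads are 22 mm wide; open, the fingers measure 114 mm over their backs; the gripper's body (76 mm by 85 mm) begins 54 mm behind the grasp point. The pads swing forward as they close: fully open they stand 13 mm farther back than shut.
Start: joints at [1.153, 0.26, -0.138, 1.173, 0, 1.571], TCP at [0.213, 0.48, 0.231] pointing down, gripper open.
Joint ranges: [-2.78, 2.78], [-0.83, 1.72], [-1.28, 1.37], [-1.9, 2.12], [-1.57, 1.48], [-3.14, 3.14]. Speed limits (rad/s): [2.57, 2.57, 3.14, 3.14, 3.14, 3.14].

INTERFACE

Orientations are given as a unit quaternion [w, x, y, z].
In Python, from workcell import * gives the robot as it stands. The module is installed in compiled form; this text tells all that it offers.
- The arm moves only by the tool play_rows, never from a script. Its argument "increments" is a list of rows, each a list of 5 numbers: the shift along the tool's x, y, z in units of 3 cm (1.0 is 3 cm), then the turn about the tool's z in units of 10 degrees (1.0 is 10 degrees), then the opening in per cent of the stroke, from 0 (shut) to 100 (fully open). A call has 1 to 12 rows; each row shifts and turns the commanded pose from where the row before left it, along the tool's axes as they then stand; what a row does not reach is not made up. A row lasts 1/8 s, in which the tool goes at most 62.5 mm and 10.7 degrees, less where a joint would pass 70% of its speed; a pose out of reach is approached as far as the arm can. A call with a number of a shift or a turn outside -1 to 1 is refused whole. A call with a gripper value outside its range is refused whole. The fingers move at their own pace and stop on an object; the grip force is fixed at half the most. Time passes only in rows, so rows that do not move let the fingers close. It gives the time, the measured TCP pose, the force, the opening and the grip force at its end, in the units of the state.
- sense(): the state, without advancing time (a new reading comes with each control period).
- read_camera(name): name is "scene" or "side" or "wrist"; returns (picture, depth): 400x640x3 uint8, blue, green, red; 400x640 float32, m along the optical axis (not along the pixel's ray), 0 where there is no reading.
- get_calibration(name): a dict with "fx", "fy", "cx", "cy" (pixels), "world_from_camera" (4x4, takes a point from camera to world coordinates). Camera axes: x right, y down, z forward; pixel columns grow to the right and rows downward; lengths in m; the calibration is good to about 2 mm. The wrist camera is an equidistant fisheye: a pixel r from the principal point sees the ray r / f radians off the axis. A picture is of the moment at which its call begins: read the wrist's pose just before it. get_calibration takes no time and is no camera call; for the wrist camera it gives the pose at the moment of the call.
- finish_job(): hands the job in; it is judged then, once.
The state is a dict: "time": time; "joint_pos": joint angles; "qvel": joint speeds; "joint_torque": joint torques, N m; "tool_pos": TCP position; "eef_rot": TCP orientation; "contact_force": force on the tool from outside, world axes, zero at the start; "ft_torque": the same for the moment, N m; "grip_width": finger opening in m; "gripper_force": force on a finger pad.
Only numpy, scipy, OpenCV 4.12 (cv2) and the standard library are available. Lean on these libraries where they do the work, as an engineer would, in place of code of your own. Each camera call takes 0.05 s, during which the arm holds its last target. There are 200 camera calls.

## Working session

There is one attempt and no reset: what is moved stays moved. The work goes in short steps, Python scripts to look and compute and a tool call to move; the robot and the scene stay as the last step left them, time stands still between calls to the robot, and variables do not carry over. Pictures are saved under pics/ and viewed, at most 10 in all, crops included, and the job is handed in when it is done.

Besides the shell and the picture viewer there is one more tool, called after "Call:" by a JSON object that holds its "method" and its "body". play_rows: Moves the arm, as the interface text tells. Its arguments: {"type":"object","properties":{"increments":{"type":"array","items":{"type":"array","items":{"type":"number"}}}},"required":["increments"]}

```bash
mkdir -p pics; cat > h.py <<'E'
from workcell import *
import numpy as np, cv2
def snap(n,f):
    c=get_calibration(n); p,d=read_camera(n); cv2.imwrite('pics/'+f+'.png',p); np.savez('pics/'+f+'.npz',p=p,d=d,T=c['world_from_camera'],k=[c['fx'],c['fy'],c['cx'],c['cy']]); return p,d,c
def cloud(f):
    z=np.load('pics/'+f+'.npz'); fx,fy,cx,cy=z['k']; d=z['d']; v,u=np.mgrid[:400,:640]
    P=np.stack([(u-cx)/fx*d,(v-cy)/fy*d,d],-1)@z['T'][:3,:3].T+z['T'][:3,3]
    P[d==0]=np.nan
    return P,z['p']
E
python3 - <<'E'
from h import *
s=sense();print(s)
p,_,_=snap('scene','s1');q,_,_=snap('side','d1')
cv2.imwrite('pics/both.png',cv2.resize(np.vstack([p,q]),(480,600)))
for n in('s1','d1'): print(np.load(f'pics/{n}.npz')['T'].round(2).tolist())
E
```

```text
{'time': 0.0, 'joint_pos': array([ 1.15301040e+00,  2.60665619e-01, -1.39343936e-01,  1.17273786e+00,
        1.86799676e-05,  1.57080948e+00]), 'qvel': array([-0.00059587,  0.00162658,  0.00038218, -0.0001194 , -0.00055146,
       -0.00049752]), 'joint_torque': array([ 8.04189422e-04, -4.05673313e+01,  2.53924584e+01,  1.85854820e-02,
       -2.55964551e-04,  4.30420073e-06]), 'tool_pos': array([0.21272945, 0.47922197, 0.23048409]), 'eef_rot': array([-2.11436467e-04,  2.07383400e-01,  9.78259257e-01, -9.52402892e-04]), 'contact_force': array([-0.76371882, -0.27955185,  0.06141733]), 'ft_torque': array([-0.00520115, -0.02164189,  0.02285796]), 'gripper_force': 0.0, 'grip_width': 0.08535076489235538}
[[-0.57, 0.53, -0.63, 0.98], [0.82, 0.36, -0.44, 0.39], [-0.0, -0.77, -0.64, 0.53], [0.0, 0.0, 0.0, 1.0]]
[[1.0, -0.04, 0.05, 0.51], [-0.07, -0.76, 0.65, -0.38], [0.01, -0.65, -0.76, 0.66], [0.0, 0.0, 0.0, 1.0]]
```

View pics/s1.png

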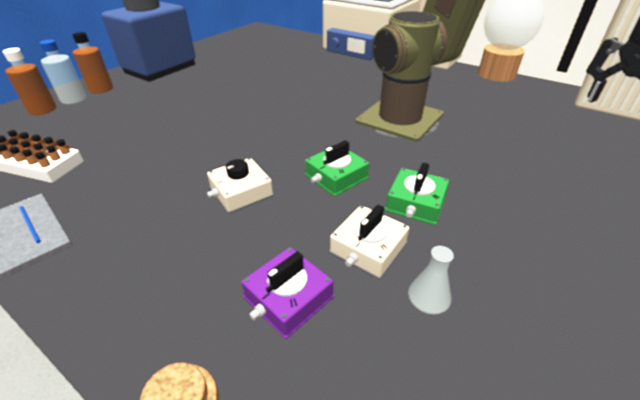

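View pics/d1.png

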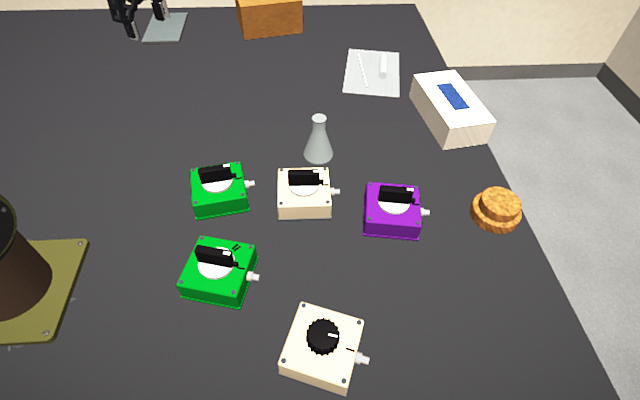

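The scene view shows bar-handle valves in green (337,168) and (418,193), purple (288,290) and cream (370,240). The round knob on cream is at (240,183) and the flask at (432,280). In the side view the cream bar valve is at (305,190). It is the only cream housing with a bar, so it is the one meant.

```bash
python3 - <<'E'
from h import *
for f,(u0,v0,u1,v1) in {'s1':(325,195,415,280),'d1':(265,155,350,230)}.items():
    P,p=cloud(f); Z=P[...,2]; m=np.zeros(Z.shape,bool); m[v0:v1,u0:u1]=1
    g=p.astype(int).max(-1)
    hi=m&(Z>.080)&(Z<.1); X=P[hi][:,:2]
    r=cv2.minAreaRect((X*1000).astype(np.float32)); print(f,'top',hi.sum(),np.nanmedian(P[hi],0),r)
    dark=hi&(g<60); 
    c=X.mean(0);w=np.linalg.svd(X-c)[2][0]; w*=np.sign(w[0]); print('pca deg',np.degrees(np.arctan2(w[1],w[0])), 'extent',np.percentile((X-c)@w,[1,99]),c)
    wh=hi&(g>150); print('white',wh.sum(),P[wh].mean(0))
    ho=m&(Z>.043)&(Z<.052)&(g>120); r=cv2.minAreaRect((P[ho][:,:2]*1000).astype(np.float32)); print('housing',ho.sum(),r)
    cv2.imwrite(f'pics/c_{f}.png',cv2.resize(p[v0:v1,u0:u1],None,fx=4.5,fy=4.5,interpolation=2))
a=cv2.imread('pics/c_s1.png');b=cv2.imread('pics/c_d1.png')
h=min(len(a),len(b));cv2.imwrite('pics/crop.png',np.hstack([a[:h],b[:h]])[:, :800])
P,p=cloud('d1'); Z=P[...,2]
for n,(u0,v0,u1,v1) in dict(flask=(295,105,340,165),green=(185,155,255,220),purple=(355,175,430,240),knob=(275,300,370,395)).items():
    Q=P[v0:v1,u0:u1].reshape(-1,3); Q=Q[Q[:,2]>.03]; print(n,Q.min(0).round(3),Q.max(0).round(3))
E
```

```text
s1 top 275 [0.53786354 0.18626822 0.0891758 ] ((532.7071533203125, 185.15956115722656), (16.008712768554688, 64.83434295654297), 86.73682403564453)
pca deg -3.241542728784762 extent [-0.03467445  0.02721503] [0.53687757 0.18585771]
white 64 [0.55161488 0.18091891 0.08961397]
housing 1872 ((529.085205078125, 184.4462432861328), (109.84811401367188, 288.75494384765625), 88.95264434814453)
d1 top 252 [0.53356328 0.17764962 0.08861314] ((532.9654541015625, 181.4247589111328), (15.976323127746582, 62.4005012512207), 87.30249786376953)
pca deg -3.313366686411655 extent [-0.03129642  0.03090453] [0.53304389 0.17925134]
white 25 [0.55902795 0.18091342 0.08988515]
housing 1302 ((533.6857299804688, 181.89224243164062), (110.87628936767578, 108.9290542602539), 89.2417221069336)
flask [0.548 0.295 0.03 ] [0.602 0.34  0.113]
green [0.29 0.14 0.03] [0.427 0.263 0.092]
purple [0.648 0.063 0.03 ] [0.786 0.187 0.093]
knob [ 0.476 -0.217  0.03 ] [ 0.617 -0.078  0.081]
```

View pics/crop.png

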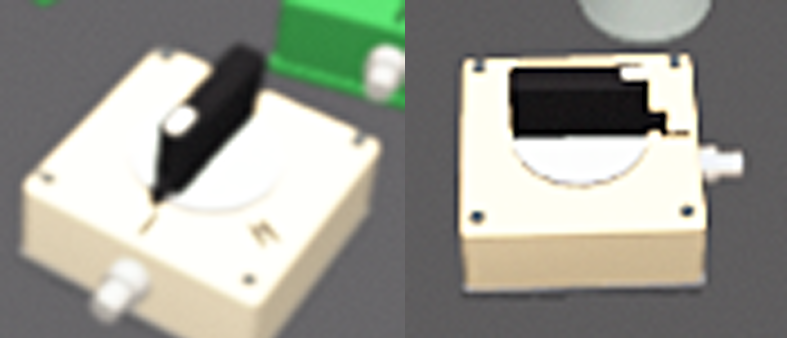

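Call:
{"method": "play_rows", "body": {"increments": [[0, 0, 0, -1, 100], [0, 0, 0, -1, 100], [0, 0, 0, -0.07, 100]]}}

```text
time: 0.48
tool_pos: [0.2129, 0.4795, 0.2309]
eef_rot: [-0.0, 0.029, 1.0, -0.0]
contact_force: [-0.5, 0.1, -0.6]
grip_width: 0.0848
gripper_force: 0.0
```

Call:
{"method": "play_rows", "body": {"increments": [[-0.93, -0.775, 0, 0, 100], [-0.93, -0.775, 0, 0, 100], [-0.93, -0.775, 0, 0, 100], [-0.93, -0.775, 0, 0, 100], [-0.93, -0.775, 0, 0, 100], [-0.93, -0.775, 0, 0, 100], [-0.93, -0.775, 0, 0, 100], [-0.93, -0.775, 0, 0, 100], [-0.93, -0.775, 0, 0, 100], [-0.93, -0.775, 0, 0, 100], [-0.93, -0.775, 0, 0, 100], [-0.93, -0.775, 0, 0, 100]]}}

```text
time: 1.98
tool_pos: [0.5322, 0.1814, 0.231]
eef_rot: [-0.0, 0.03, 1.0, -0.0]
contact_force: [-0.3, -0.3, 0.6]
grip_width: 0.0854
gripper_force: 0.0
```

Call:
{"method": "play_rows", "body": {"increments": [[0, 0, 0, 0, 100], [0, 0, 0, 0, 100]]}}

```text
time: 2.22
tool_pos: [0.5309, 0.1824, 0.231]
eef_rot: [-0.001, 0.029, 1.0, -0.0]
contact_force: [-0.6, 0.1, -0.2]
grip_width: 0.0852
gripper_force: 0.0
```

```bash
cat >> h.py <<'E'
from scipy.spatial.transform import Rotation as Ro
def st():
    s=sense(); q=s['eef_rot']; R=Ro.from_quat([*q[1:],q[0]]).as_matrix()
    print('t',s['time'].__round__(2),'pos',s['tool_pos'].round(4),'yaw-of-bar',np.degrees(np.arctan2(-R[1,0],-R[0,0])).round(2),'F',s['contact_force'].round(1),'M',s['ft_torque'].round(2),'w',round(s['grip_width'],4),'gf',s['gripper_force'],'j',s['joint_pos'].round(2))
    return s,R
def fishcloud(f):
    z=np.load('pics/'+f+'.npz'); fx,fy,cx,cy=z['k']; d=z['d']; v,u=np.mgrid[:400,:640]
    a=(u-cx)/fx;b=(v-cy)/fy;r=np.hypot(a,b)+1e-9; t=np.tan(np.minimum(r,1.4))/r
    P=np.stack([a*t*d,b*t*d,d],-1)@z['T'][:3,:3].T+z['T'][:3,3]; P[d==0]=np.nan
    return P,z['p']
E
python3 - <<'E'
import workcell; print([n for n in dir(workcell) if n[0]!='_'], getattr(workcell,'grasp_offset',None))
from h import *
st(); snap('wrist','w1'); P,p=fishcloud('w1')
Z=P[...,2]; hi=(Z>.083)&(Z<.096)&(np.hypot(P[...,0]-.533,P[...,1]-.183)<.045); X=P[hi]
print(hi.sum(),X.mean(0),cv2.minAreaRect((X[:,:2]*1000).astype(np.float32)))
E
```

```text
['Unreachable', 'finish_job', 'get_calibration', 'grasp_offset', 'read_camera', 'sense'] 0.0187
t 2.23 pos [0.5309 0.1824 0.231 ] yaw-of-bar -3.33 F [-0.6  0.1 -0.2] M [-0.01 -0.01  0.02] w 0.0852 gf 0.0 j [ 0.33  0.32 -0.05  1.2   0.    0.39]
1112 [0.52985638 0.18551003 0.08960399] ((530.7008666992188, 185.29888916015625), (15.627941131591797, 63.69033432006836), 87.23078155517578)
```

View pics/w1.png

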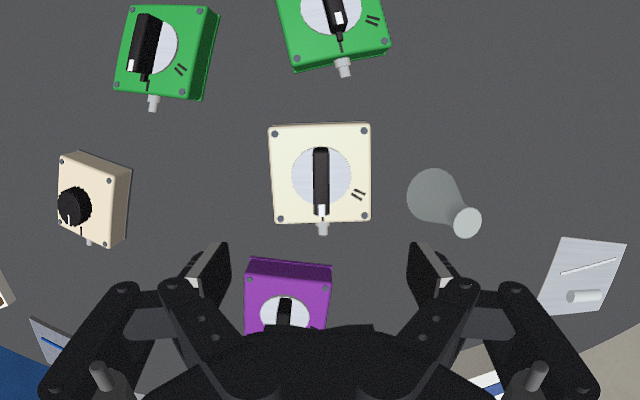

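The wrist picture shows the cream valve with its bar centred at (321,180), in line with the gripper. Its single mark is at (322,220) and the double mark at (358,193). The flask at (440,200) is clear of the fingers. Averaging the three views puts the axis at about (0.532, 0.184).

Call:
{"method": "play_rows", "body": {"increments": [[-0.04, 0.05, 0.9, 0, 100], [0, 0, 0.9, 0, 100], [0, 0, 0.9, 0, 100], [0, 0, 0.9, 0, 100], [0, 0, 0.8, 0, 100], [0, 0, 0.7, 0, 100], [0, 0, 0.3, 0, 100], [0, 0, 0.3, 0, 100], [0, 0, 0, 0, 100], [0, 0, 0, 0, 100]]}}

```text
time: 3.52
tool_pos: [0.5333, 0.1841, 0.061]
eef_rot: [0.001, 0.028, 1.0, 0.0]
contact_force: [-0.1, -0.1, -0.6]
grip_width: 0.0851
gripper_force: 0.0
```

Call:
{"method": "play_rows", "body": {"increments": [[0, 0, 0, 0, 0], [0, 0, 0, 0, 0], [0, 0, 0, 0, 0], [0, 0, 0, 0, 0], [0, 0, 0, 0, 0], [0, 0, 0, 0, 0], [0, 0, 0, 0, 0], [0, 0, 0, 0, 0]]}}

```text
time: 4.53
tool_pos: [0.5329, 0.1845, 0.0606]
eef_rot: [0.0, 0.028, 1.0, 0.001]
contact_force: [-1.1, 5.8, 4.3]
grip_width: 0.015
gripper_force: 59.4
```

```bash
python3 -c "
from h import *
st()"
```

```text
t 4.53 pos [0.5329 0.1845 0.0606] yaw-of-bar -3.22 F [-1.1  5.8  4.3] M [ 0.88  0.32 -0.13] w 0.015 gf 59.39870059490204 j [ 0.33  0.45 -0.33  0.79  0.    0.39]
```

Call:
{"method": "play_rows", "body": {"increments": [[0, 0, 0, -0.5, 0], [0, 0, 0, -0.5, 0], [0, 0, 0, -0.5, 0], [0, 0, 0, -0.4, 0], [0, 0, 0, 0, 0], [0, 0, 0, 0, 0]]}}

```text
time: 5.28
tool_pos: [0.5329, 0.1852, 0.0606]
eef_rot: [0.0, -0.138, 0.99, 0.001]
contact_force: [-1.4, 6.9, 2.9]
grip_width: 0.0151
gripper_force: 59.5
```

```bash
python3 -c "
from h import *
st()"
```

```text
t 5.28 pos [0.5329 0.1852 0.0606] yaw-of-bar 15.84 F [-1.4  6.9  2.9] M [1.17 0.32 0.2 ] w 0.0151 gf 59.47004199028015 j [ 0.33  0.45 -0.33  0.79  0.    0.06]
```

Call:
{"method": "play_rows", "body": {"increments": [[0, 0, 0, 0.6, 0], [0, 0, 0, 0.6, 0], [0, 0, 0, 0.6, 0], [0, 0, 0, 0.6, 0], [0, 0, 0, 0.6, 0], [0, 0, 0, 0.7, 0], [0, 0, 0, 0, 0], [0, 0, 0, 0, 0]]}}

```text
time: 6.28
tool_pos: [0.5328, 0.1838, 0.0606]
eef_rot: [0.0, 0.183, 0.983, 0.0]
contact_force: [-1.7, 3.3, 5.3]
grip_width: 0.0151
gripper_force: 59.8
```

Call:
{"method": "play_rows", "body": {"increments": [[0, 0, 0, -0.6, 0], [0, 0, 0, -0.6, 0], [0, 0, 0, -0.6, 0], [0, 0, 0, -0.6, 0], [0, 0, 0, -0.6, 0], [0, 0, 0, -0.7, 0], [0, 0, 0, 0, 0], [0, 0, 0, 0, 0]]}}

```text
time: 7.28
tool_pos: [0.5329, 0.1852, 0.0606]
eef_rot: [0.0, -0.139, 0.99, 0.001]
contact_force: [-1.3, 7.0, 3.5]
grip_width: 0.0151
gripper_force: 59.7
```

Call:
{"method": "play_rows", "body": {"increments": [[0, 0, 0, 0.6, 0], [0, 0, 0, 0.6, 0], [0, 0, 0, 0.6, 0], [0, 0, 0, 0.6, 0], [0, 0, 0, 0.6, 0], [0, 0, 0, 0.7, 0], [0, 0, 0, 0, 0], [0, 0, 0, 0, 0]]}}

```text
time: 8.28
tool_pos: [0.5328, 0.1838, 0.0606]
eef_rot: [0.0, 0.183, 0.983, 0.0]
contact_force: [-1.5, 3.6, 6.0]
grip_width: 0.0151
gripper_force: 59.8
```

```bash
python3 -c "
from h import *
st()"
```

```text
t 8.28 pos [0.5328 0.1838 0.0606] yaw-of-bar -21.12 F [-1.5  3.6  6. ] M [ 0.57  0.4  -0.17] w 0.0151 gf 59.810280203819275 j [ 0.33  0.45 -0.33  0.79  0.    0.7 ]
```

Call:
{"method": "play_rows", "body": {"increments": [[0, 0, 0, -0.6, 0], [0, 0, 0, -0.6, 0], [0, 0, 0, -0.6, 0], [0, 0, 0, -0.6, 0], [0, 0, 0, -0.6, 0], [0, 0, 0, -0.6, 0], [0, 0, 0, -0.6, 0], [0, 0, 0, -0.6, 0], [0, 0, 0, -0.6, 0], [0, 0, 0, 0, 0], [0, 0, 0, 0, 0]]}}

```text
time: 9.65
tool_pos: [0.5326, 0.1857, 0.0606]
eef_rot: [0.0, -0.284, 0.959, 0.002]
contact_force: [-2.6, 8.7, 4.5]
grip_width: 0.015
gripper_force: 59.7
```

```bash
python3 -c "
from h import *
st()"
```

```text
t 9.65 pos [0.5326 0.1857 0.0606] yaw-of-bar 32.98 F [-2.6  8.7  4.5] M [1.43 0.5  0.15] w 0.015 gf 59.72642004489899 j [ 0.33  0.45 -0.33  0.79  0.   -0.24]
```

The bar went past the 28° jam point with no rise in torque, so it is free. I'll turn it on to the open mark, 25° more.

Call:
{"method": "play_rows", "body": {"increments": [[0, 0, 0, -0.5, 0], [0, 0, 0, -0.5, 0], [0, 0, 0, -0.5, 0], [0, 0, 0, -0.5, 0], [0, 0, 0, -0.5, 0], [0, 0, 0, 0, 0], [0, 0, 0, 0, 0]]}}

```text
time: 10.52
tool_pos: [0.532, 0.1863, 0.0606]
eef_rot: [0.001, -0.485, 0.875, 0.003]
contact_force: [-4.3, 10.7, 3.6]
grip_width: 0.0154
gripper_force: 59.8
```

Call:
{"method": "play_rows", "body": {"increments": [[0, 0, 0, 0, 100], [0, 0, 0, 0, 100], [0, 0, 0, 0, 100], [0, 0, 0, 0, 100], [0, 0, 0, 0, 100], [0, 0, 0, 0, 100], [0, 0, 0, 0, 100], [0, 0, 0, 0, 100]]}}

```text
time: 11.52
tool_pos: [0.5328, 0.1838, 0.0603]
eef_rot: [0.0, -0.483, 0.876, -0.0]
contact_force: [-0.0, 0.6, 0.6]
grip_width: 0.0855
gripper_force: 0.0
```

Call:
{"method": "play_rows", "body": {"increments": [[0, 0, -0.4, 0, 100], [0, 0, -0.8, 0, 100], [0, 0, -0.9, 0, 100], [0, 0, -0.9, 0, 100], [0, 0, -0.9, 0, 100], [0, 0, -0.9, 0, 100], [0, 0, -0.8, 0, 100], [0, 0, 0, 0, 100], [0, 0, 0, 0, 100]]}}

```text
time: 12.65
tool_pos: [0.5324, 0.1837, 0.2279]
eef_rot: [-0.0, -0.483, 0.876, 0.0]
contact_force: [-0.2, -0.0, 0.5]
grip_width: 0.0855
gripper_force: 0.0
```

```bash
python3 - <<'E'
from h import *
st(); snap('wrist','w2'); P,p=fishcloud('w2')
Z=P[...,2]; hi=(Z>.083)&(Z<.096)&(np.hypot(P[...,0]-.533,P[...,1]-.183)<.045); X=P[hi]
ho=(Z>.04)&(Z<.052)&(abs(P[...,0]-.533)<.08)&(abs(P[...,1]-.183)<.08)&(p.max(-1)>120)
for m in(hi,ho): print(m.sum(),P[m].mean(0),cv2.minAreaRect((P[m][:,:2]*1000).astype(np.float32)))
E
```

```text
t 12.65 pos [0.5324 0.1837 0.2279] yaw-of-bar 57.76 F [-0.2 -0.   0.5] M [ 0.04 -0.03 -0.04] w 0.0855 gf 0.0 j [ 0.33  0.33 -0.05  1.19 -0.   -0.68]
1137 [0.52993807 0.18419595 0.08955957] ((530.6380615234375, 184.923828125), (63.82813262939453, 15.752681732177734), 58.317848205566406)
6951 [0.5281702  0.18083261 0.04777555] ((530.936279296875, 185.1610107421875), (110.87027740478516, 110.3101806640625), 88.99060821533203)
```

View pics/w2.png

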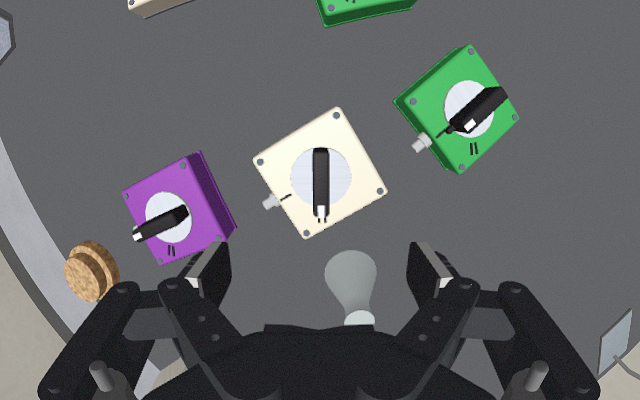

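The bar's pointed end at (321,215) lies on the double open mark at (322,220). Its measured yaw is 58.3° and the housing's is −1.0°, so it has turned about 59°. The flask at (350,280) is untouched and upright.

```bash
python3 -c "
from workcell import *
print(finish_job())"
```

```text
the job is handed in; nothing more can be done
None
```

The vent valve broke free after four rocking strokes; its bar now points at the open mark, about 59° counterclockwise of closed by the last camera picture. The arm let go and lifted clear without going near the round knob or the flask, and the job is handed in; no verdict came back.

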